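# Pack the small spanner under the flap of a two-tier case

## Robot

A 6-joint arm with a two-finger parallel gripper is mounted at the origin on the work surface. World frame = base frame: x ahead of the robot, y to its left, z up, the work surface at z = 0. Lengths are in m, angles in rad, forces in N, time in s.
With the tool pointing down it reaches from about 0.3 to 0.775 m from the base axis. Payload 14.6 kg.
Tool frame: the origin (TCP) lies on the mounting face of the last link; the fingertips stand 199 mm ahead of it and the grasp point (between the pads) lies 180 mm ahead of it; z points along the fingers, y is the line along which they close (so a half turn about z gives the same grasp; the last joint's range is limited). The gripper opens to 94 mm and grips with 3 to 60 N. Pads are 16 mm wide; open, the fingers measure 119 mm over their backs; the gripper's body (75 mm by 177 mm) begins 78 mm behind the grasp point.
Start: joints at [1.225, 0.3, 1.521, -0, 1.321, -0.067], TCP at [0.151, 0.529, 0.405] pointing down, gripper open.
Joint ranges: [-3.03, 3.03], [-0.79, 2.21], [0.23, 2.52], [-1.04, 4.18], [0, 3.07], [-2.55, 2.55]. Speed limits (rad/s): [2.22, 2.22, 2.57, 3.14, 3.14, 3.14].

## Interface

Orientations are given as [roll, pitch, yaw] about the fixed x, y, z axes, in that order (R = Rz(yaw) Ry(pitch) Rx(roll)).
In Python, from station import telemetry, cams, workorder, finder gives the robot as it stands.
- The arm moves only by the tool jog_arm, never from a script. Its argument "rows" is a list of rows, each an object with "gripper": the finger opening in m, from 0 to 0.094; "slide": the shift along the tool's x, y, z in m, a list of three; "spin": the turn about the tool's z in rad. In form: [{"gripper": gripper, "slide": [tx, ty, tz], "spin": spin}, ...]. A call has 1 to 8 rows; each row is the pose to reach, as a shift and turn from the pose commanded when the call began, along the tool's axes at that moment; what a row does not reach only later rows make up. A row lasts 1/10 s, in which the tool goes at most 50 mm and 8.59 degrees, less where a joint would pass 70% of its speed; a pose out of reach is approached as far as the arm can. A call with a gripper value outside its range is refused whole. The fingers move at their own pace and stop on an object; "squeeze" is the grip in N (left out, the last holds). Time passes only in rows, so rows that repeat a pose let the fingers close. It gives the time, the measured TCP pose, the force, the opening and the grip force at its end, in the units of the state.
- telemetry.get_obs(): the state, without advancing time (a new reading comes with each control period).
- cams.camera(name): name is "side" or "top"; returns (picture, depth): 420x560x3 uint8, red, green, blue; 420x560 float32, m along the optical axis (not along the pixel's ray), 0 where there is no reading.
- cams.camera_info(name): a dict with "camera_matrix" (3x3 intrinsics, pixels), "R" (3x3) and "t" (3): a world point X has camera coordinates R X + t. Camera axes: x right, y down, z forward; pixel columns grow to the right and rows downward; lengths in m; the calibration is good to about 2 mm. A picture is of the moment at which its call begins. camera_info takes no time and is no camera call.
- workorder.hand_in(): hands the job in; it is judged then, once.
Trained networks look in the newest picture that a camera, given by its name, has taken for a name from the list of things; names that differ only in an ending like _2 or _b are one class to them, and where a whole thing is asked for, a point or a joint stands for the part that bears it (a point fixed in the world has none). Each returns a list of dicts, best first, with "confidence" (0 to 1); they miss things now and then, are a little off and sometimes report something else, mostly with a low value. They report only what shows in the picture. A call takes as long as a camera call. They do not tell look-alikes from the thing itself.
- finder.find_in(target, camera): "point" ([x, y, z] in m, in world coordinates, good to about 4 mm: the middle of the surface that is visible of it).
- finder.masks_of(target, camera): "region" (420x560 bool, what is visible of it).
The state is a dict: "time_s": time; "qpos": joint angles; "joint_vel": joint speeds; "tau": joint torques, N m; "ee_pos": TCP position; "eef_rot": TCP orientation; "force": force on the tool from outside, world axes, zero at the start; "moment": the same for the moment, N m; "grip_width": finger opening in m; "grip_force": force on a finger pad.
Only numpy, scipy, OpenCV 4.12 (cv2) and the standard library are available. Lean on these libraries where they do the work, as an engineer would, in place of code of your own. Each camera call takes 0.05 s, during which the arm holds its last target. There are 200 camera calls.

## Task

Lift the grey hinged flap of the open orange case by its finger tab and swing it back until it stands upright or leans back. Then take the smaller of the two spanners from the pegboard tray and lay it flat on the floor of the compartment that the flap covered. Leave the flap standing open.

Things in the scene. Friction and masses are not known exactly. Their poses are not given: they have to be found in the camera images.
- flap (a joint): opening angle (rad) of the grey plastic flap (152 x 160 x 5 mm, 0.13 kg) over the case's wide compartment: 0 closed and level, 1.57 upright, 1.9 its stop, leaning back. Hinge line along the case's far rim, parallel to point well's y, at x = +0.076, z = +0.0605 m in well's axes; the front edge rises. Stiff hinge: it stays where left, about 2 N at the tab moves it
- tab (a point): grip point of the flap's finger tab: a flat tongue, 24 mm wide (y), 8 mm thick, mid front edge, out past the case's front wall; it runs from the wall, 32 mm behind this point, to 20 mm beyond. 188 mm from the hinge line; axes turn with the flap. Closed: 65 mm above the table, free below. Pinch it across its width from above; it turns between the fingers as the flap swings
- well (a point): centre of the inner floor, 4 mm above the table, of the compartment under the flap: 152 (x) x 164 (y) mm, 58 mm deep. x from the case's front to the hinged rim, y along the hinge, z up. The orange case is fixed, open, 160 x 258 x 62 mm, turned at any small yaw; at its -y end is a narrow bay with a fixed tray of screws and plugs
- small_spanner: steel spanner 110 mm long, 7 thick, shank 12 wide, heads 22 wide, 0.06 kg. Origin: centre of the underside; x along it, z up. Lies level on two pegs 26 mm across, about 40 mm either side of its middle, free between; underside 14 mm above the grey tray, 24 above the table. One of three lanes 85 mm apart; the others hold a hex key and a like spanner 165 mm long
Mind the look-alikes: they are no part of the job. Leave any blue look-alike of the small_spanner alone.

How it is judged:
By the outcome, as a careful person would: the job done as asked, in the order asked, and still so for the second after the job is handed in, with the robot touching nothing.
It also fails if it takes over 64 s, if anything falls off the work surface, if the arm or the gripper's body presses on something with over 40 N, if the wrist force passes 120 N, or if a joint passes its speed limit or range.

## Working session

There is one attempt and no reset: what is moved stays moved. The work goes in short steps, Python scripts to look and compute and a tool call to move; the robot and the scene stay as the last step left them, time stands still between calls to the robot, and variables do not carry over. Pictures are saved under pics/ and viewed, at most 10 in all, crops included, and the job is handed in when it is done.

Besides the shell and the picture viewer there is one more tool, called after ">>>" by a JSON object that holds its "method" and its "body". jog_arm: Moves the arm, as the interface text tells. Its arguments: {"type":"object","properties":{"rows":{"type":"array","items":{"type":"object","properties":{"gripper":{"type":"number"},"slide":{"type":"array","items":{"type":"number"}},"spin":{"type":"number"}}}},"squeeze":{"type":"number"}},"required":["rows"]}

```bash
mkdir -p pics; cat > h.py <<'E'
import numpy as np, cv2
from station import telemetry, cams, workorder, finder
def cloud(name,d):
    i=cams.camera_info(name);K=np.array(i["camera_matrix"]);R=np.array(i["R"]);t=np.array(i["t"])
    v,u=np.mgrid[:d.shape[0],:d.shape[1]]
    c=np.stack([(u-K[0,2])/K[0,0]*d,(v-K[1,2])/K[1,1]*d,d],-1)
    return (c-t)@R
def save(n,p): cv2.imwrite(f"pics/{n}.png",p[...,::-1])
E
python3 - <<'E'
from h import *
for c in("top","side"):
    p,d=cams.camera(c);save(c+"1",p);np.savez(f"{c}1.npz",p=p,w=cloud(c,d),d=d)
    for n in("tab","flap","well","small_spanner"):
        try:
            for r in finder.find_in(n,c)[:4]: print(c,n,np.round(r["point"],3),round(r["confidence"],2))
        except Exception as e: print(c,n,e)
o=telemetry.get_obs();print(o["time_s"],o["ee_pos"],o["eef_rot"],o["force"])
E
```

```text
top tab [ 0.55  -0.192  0.069] 0.59
top flap [ 0.552 -0.197  0.076] 0.91
top well [ 0.552 -0.225  0.068] 0.71
top small_spanner [0.542 0.484 0.006] 0.76
top small_spanner [0.521 0.248 0.031] 0.63
top small_spanner [0.743 0.235 0.013] 0.49
side tab [ 0.555 -0.206  0.074] 0.91
side flap [ 0.554 -0.202  0.072] 0.67
side well [ 0.55  -0.275  0.057] 0.74
side small_spanner [0.521 0.244 0.032] 0.6
side small_spanner [0.538 0.485 0.006] 0.57
side small_spanner [0.738 0.221 0.008] 0.56
side small_spanner [0.326 0.253 0.008] 0.48
0.5 [0.15135053 0.52875715 0.40461532] [-3.14152342e+00 -3.70507720e-05  2.86280256e+00] [-0.08649762 -0.4535337  -0.01736742]
```

View pics/top1.png

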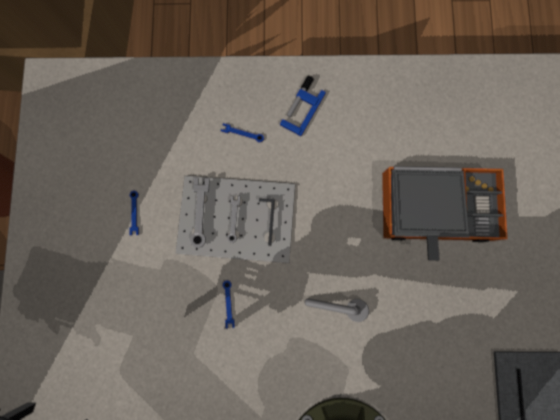

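View pics/side1.png

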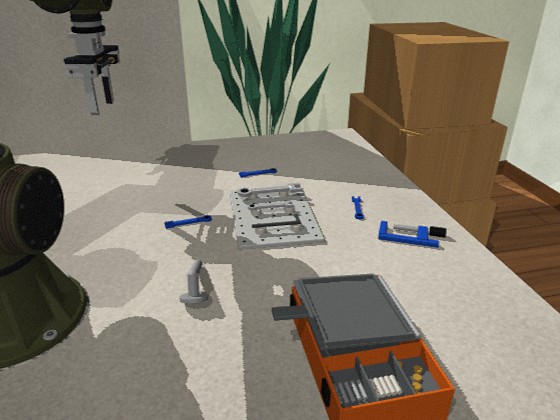

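The top view shows the flap at (430,200), its tab at (432,248) and the small grey spanner in the middle lane at (236,216). The blue look-alikes lie on the table, off the tray. The side view agrees.

```bash
python3 - <<'E'
from h import *
z=np.load("top1.npz");w=z["w"];p=z["p"].astype(int)
def box(r0,r1,c0,c1,lo,hi):
    q=w[r0:r1,c0:c1].reshape(-1,3);return q[(q[:,2]>lo)&(q[:,2]<hi)]
def rect(n,q):
    (c,s,a)=cv2.minAreaRect((q[:,:2]*1000).astype(np.float32));print(n,len(q),np.round(c,1),np.round(s,1),round(a,1),"z",np.percentile(q[:,2],[5,50,95]).round(4), "mean",q.mean(0).round(4))
rect("tab",box(242,266,420,446,.05,.09))
rect("flap",box(172,230,396,464,.05,.09))
rect("case",box(155,250,375,515,.052,.09))
q=box(188,245,226,248,.021,.05);rect("spanner",q)
m=q[:,:2].mean(0);u,s,v=np.linalg.svd(q[:,:2]-m);print(v[0],np.degrees(np.arctan2(v[0,1],v[0,0])), np.percentile((q[:,:2]-m)@v[0],[0,100]))
rect("tray",box(165,270,175,300,.006,.016))
rect("big",box(170,248,188,216,.021,.05))
rect("hex",box(188,250,258,282,.016,.05))
# tab rows
for r in range(232,264,2):
    qq=w[r,420:446];k=(qq[:,2]>.055)&(qq[:,2]<.09);print(r,k.sum(),qq[k].mean(0).round(4) if k.any() else '',np.ptp(qq[k][:,1]).round(4) if k.any() else '')
im=cv2.resize(z["p"][160:275,170:305],None,fx=5,fy=5,interpolation=cv2.INTER_CUBIC);save("tray",im)
E
```

```text
tab 212 [ 448.7 -192.4] [24.7 36.7] 89.4 z [0.0808 0.0844 0.0873] mean [ 0.4486 -0.1914  0.0842]
flap 3931 [ 560.5 -196.3] [130.7 159.3] 0.1 z [0.0673 0.0728 0.0784] mean [ 0.5598 -0.1949  0.0728]
case 6167 [ 545.2 -237.8] [260.  188.8] 88.9 z [0.0571 0.0721 0.0817] mean [ 0.555  -0.2061  0.0712]
spanner 348 [526.5 244.3] [ 26.5 111.9] 84.3 z [0.0223 0.0296 0.0327] mean [0.5259 0.2446 0.0289]
[-0.99727316  0.07379871] 175.7677980365061 [-0.05655394  0.0553624 ]
tray 7191 [530.1 243.1] [270.1 190.1] 85.4 z [0.0067 0.0091 0.0118] mean [0.5274 0.237  0.0092]
big 713 [542.6 326.1] [ 36.7 163.2] 87.6 z [0.0254 0.0315 0.0346] mean [0.5401 0.3255 0.0312]
hex 313 [519.1 162.7] [111.1  42. ] 2.5 z [0.021  0.029  0.0327] mean [0.525  0.1598 0.0276]
232 26 [ 0.4889 -0.1948  0.0797] 0.0522
234 26 [ 0.4846 -0.1949  0.0788] 0.0537
236 26 [ 0.4805 -0.196   0.075 ] 0.0479
238 11 [ 0.4757 -0.1921  0.0822] 0.0201
240 12 [ 0.4713 -0.1928  0.0825] 0.022
242 11 [ 0.4669 -0.1919  0.0833] 0.0222
244 12 [ 0.4626 -0.1919  0.0834] 0.0235
246 12 [ 0.4583 -0.1917  0.0835] 0.0223
248 11 [ 0.454  -0.1906  0.0834] 0.0222
250 11 [ 0.4497 -0.1911  0.0838] 0.0209
252 12 [ 0.4455 -0.1908  0.0837] 0.02
254 11 [ 0.4412 -0.1913  0.0846] 0.0206
256 12 [ 0.4369 -0.1921  0.0846] 0.0228
258 12 [ 0.4326 -0.1914  0.0858] 0.0238
260 0  
262 0
```

View pics/tray.png

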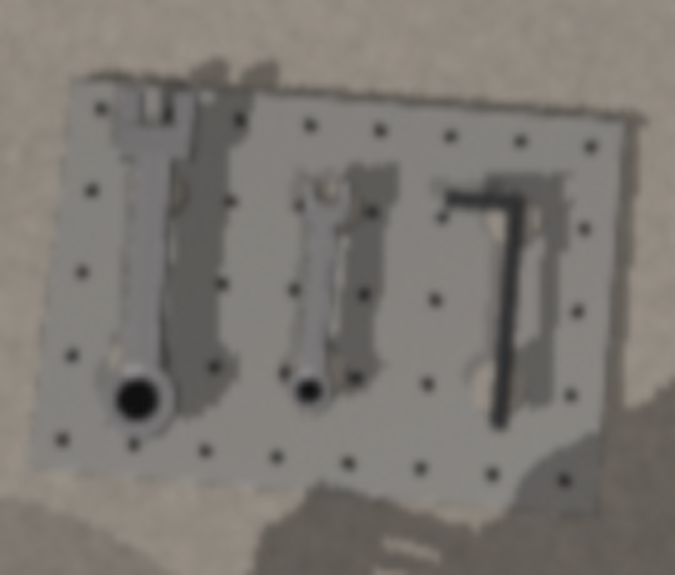

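The tab's top is at z≈0.084 with a slope, so the flap starts about 0.08 rad open. Its end is at x≈0.4305, which puts the hinge at x≈0.638, the grip point at (0.4505, -0.192, 0.080) and the well centre at about (0.562, -0.194). The sizes agree: tab 24 mm wide, spanner 112 mm, case 260 mm. I'll move above the tab.

>>> {"method": "jog_arm", "body": {"rows": [{"gripper": 0.06,"slide": [-0.486,-0.611,0],"spin": -0.279},{"gripper": 0.06,"slide": [-0.486,-0.611,0],"spin": -0.279},{"gripper": 0.06,"slide": [-0.486,-0.611,0],"spin": -0.279},{"gripper": 0.06,"slide": [-0.486,-0.611,0],"spin": -0.279},{"gripper": 0.06,"slide": [-0.486,-0.611,0],"spin": -0.279},{"gripper": 0.06,"slide": [-0.486,-0.611,0],"spin": -0.279},{"gripper": 0.06,"slide": [-0.486,-0.611,0],"spin": -0.279},{"gripper": 0.06,"slide": [-0.486,-0.611,0],"spin": -0.279}], "squeeze": 10}}

```text
time_s: 1.3
ee_pos: [0.3046, 0.1574, 0.405]
eef_rot: [3.141, 0.001, -3.141]
force: [1.3, 0.5, -0.2]
grip_width: 0.0604
grip_force: 0.0
```

>>> {"method": "jog_arm", "body": {"rows": [{"gripper": 0.06,"slide": [-0.146,-0.349,0.05],"spin": 0},{"gripper": 0.06,"slide": [-0.146,-0.349,0.05],"spin": 0},{"gripper": 0.06,"slide": [-0.146,-0.349,0.05],"spin": 0},{"gripper": 0.06,"slide": [-0.146,-0.349,0.05],"spin": 0},{"gripper": 0.06,"slide": [-0.146,-0.349,0.05],"spin": 0},{"gripper": 0.06,"slide": [-0.146,-0.349,0.05],"spin": 0},{"gripper": 0.06,"slide": [-0.146,-0.349,0.05],"spin": 0},{"gripper": 0.06,"slide": [-0.146,-0.349,0.05],"spin": 0}]}}

```text
time_s: 2.1
ee_pos: [0.4511, -0.1926, 0.354]
eef_rot: [-3.141, -0.0, 3.14]
force: [-0.2, -0.3, 0.3]
grip_width: 0.0601
grip_force: 0.0
```

>>> {"method": "jog_arm", "body": {"rows": [{"gripper": 0.06,"slide": [0,0,0],"spin": 0}]}}

```text
time_s: 2.2
ee_pos: [0.4512, -0.1925, 0.3536]
eef_rot: [3.141, -0.001, 3.139]
force: [-0.0, -0.0, 0.3]
grip_width: 0.0599
grip_force: 0.0
```

>>> {"method": "jog_arm", "body": {"rows": [{"gripper": 0.06,"slide": [0,0,0.045],"spin": 0},{"gripper": 0.06,"slide": [0,0,0.075],"spin": 0},{"gripper": 0.06,"slide": [0,0,0.094],"spin": 0},{"gripper": 0.06,"slide": [0,0,0.094],"spin": 0},{"gripper": 0.015,"slide": [0,0,0.094],"spin": 0},{"gripper": 0.015,"slide": [0,0,0.094],"spin": 0},{"gripper": 0.015,"slide": [0,0,0.094],"spin": 0},{"gripper": 0.015,"slide": [0,0,0.094],"spin": 0}]}}

```text
time_s: 3.0
ee_pos: [0.4508, -0.1897, 0.2614]
eef_rot: [-3.141, 0.001, -3.141]
force: [0.1, 0.0, 0.4]
grip_width: 0.0311
grip_force: 0.0
```

>>> {"method": "jog_arm", "body": {"rows": [{"gripper": 0.015,"slide": [0,0,0],"spin": 0},{"gripper": 0.015,"slide": [0,0,0],"spin": 0}]}}

```text
time_s: 3.2
ee_pos: [0.4507, -0.1911, 0.2614]
eef_rot: [-3.137, 0.002, -3.141]
force: [-1.9, -19.3, -1.3]
grip_width: 0.0242
grip_force: 10.0
```

```bash
python3 - <<'E'
from h import *
p,d=cams.camera("side");save("side2",p)
E
```

```text
(no output)
```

View pics/side2.png

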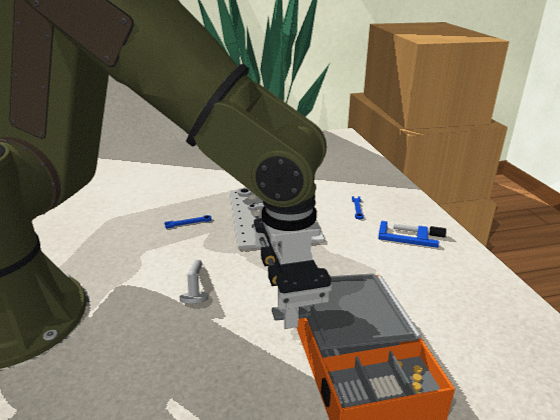

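The tab is gripped at an opening of 24.2 mm. I'll swing it along the arc, easing y by 2 mm.

>>> {"method": "jog_arm", "body": {"rows": [{"gripper": 0.015,"slide": [-0.0026,-0.002,-0.0165],"spin": 0},{"gripper": 0.015,"slide": [-0.0072,-0.002,-0.0348],"spin": 0},{"gripper": 0.015,"slide": [-0.0137,-0.002,-0.0525],"spin": 0},{"gripper": 0.015,"slide": [-0.0219,-0.002,-0.0695],"spin": 0},{"gripper": 0.015,"slide": [-0.0317,-0.002,-0.0855],"spin": 0},{"gripper": 0.015,"slide": [-0.0431,-0.002,-0.1005],"spin": 0},{"gripper": 0.015,"slide": [-0.056,-0.002,-0.1143],"spin": 0},{"gripper": 0.015,"slide": [-0.0701,-0.002,-0.1268],"spin": 0}]}}

```text
time_s: 4.05
ee_pos: [0.5209, -0.1929, 0.3885]
eef_rot: [-3.138, 0.0, 3.141]
force: [0.9, -16.1, -5.1]
grip_width: 0.0239
grip_force: 10.0
```

>>> {"method": "jog_arm", "body": {"rows": [{"gripper": 0.015,"slide": [-0.0153,-0.002,-0.0106],"spin": 0},{"gripper": 0.015,"slide": [-0.0316,-0.003,-0.02],"spin": 0},{"gripper": 0.015,"slide": [-0.0488,-0.003,-0.0277],"spin": 0},{"gripper": 0.015,"slide": [-0.0667,-0.003,-0.0336],"spin": 0},{"gripper": 0.015,"slide": [-0.0851,-0.003,-0.0378],"spin": 0},{"gripper": 0.015,"slide": [-0.1038,-0.003,-0.04],"spin": 0},{"gripper": 0.015,"slide": [-0.1226,-0.003,-0.0404],"spin": 0},{"gripper": 0.015,"slide": [-0.1376,-0.003,-0.0394],"spin": 0}]}}

```text
time_s: 4.85
ee_pos: [0.6587, -0.1961, 0.4273]
eef_rot: [-3.138, 0.0, 3.14]
force: [-2.6, -14.5, 0.4]
grip_width: 0.0241
grip_force: 10.0
```

>>> {"method": "jog_arm", "body": {"rows": [{"gripper": 0.015,"slide": [-0.01,-0.001,0.001],"spin": 0},{"gripper": 0.015,"slide": [-0.015,-0.001,0.002],"spin": 0}]}}

```text
time_s: 5.05
ee_pos: [0.6737, -0.1968, 0.4251]
eef_rot: [-3.139, 0.0, 3.141]
force: [-1.7, -7.9, 2.5]
grip_width: 0.024
grip_force: 10.0
```

```bash
python3 - <<'E'
from h import *
p,d=cams.camera("side");save("side3",p)
E
```

```text
(no output)
```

View pics/side3.png

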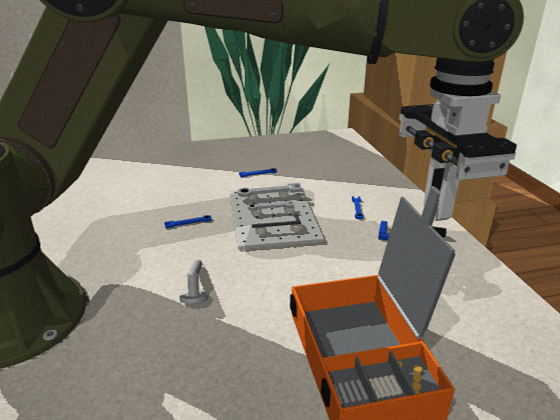

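The flap is past upright and the compartment floor is bare. I'll open the fingers and back out toward -x, where they clear the tab.

>>> {"method": "jog_arm", "body": {"rows": [{"gripper": 0.06,"slide": [0,0,0],"spin": 0},{"gripper": 0.06,"slide": [0,0,0],"spin": 0},{"gripper": 0.06,"slide": [0,0,0],"spin": 0},{"gripper": 0.06,"slide": [0,0,0],"spin": 0},{"gripper": 0.06,"slide": [0.02,0,-0.01],"spin": 0},{"gripper": 0.06,"slide": [0.06,0,-0.01],"spin": 0},{"gripper": 0.06,"slide": [0.11,0,-0.01],"spin": 0},{"gripper": 0.06,"slide": [0.15,0,-0.01],"spin": 0}]}}

```text
time_s: 5.9
ee_pos: [0.5211, -0.1953, 0.4348]
eef_rot: [-3.142, -0.0, -3.141]
force: [1.8, -1.2, 0.2]
grip_width: 0.0599
grip_force: 0.0
```

>>> {"method": "jog_arm", "body": {"rows": [{"gripper": 0.045,"slide": [-0.003,0.441,0.08],"spin": 0.083},{"gripper": 0.045,"slide": [-0.003,0.441,0.08],"spin": 0.083},{"gripper": 0.045,"slide": [-0.003,0.441,0.08],"spin": 0.083},{"gripper": 0.045,"slide": [-0.003,0.441,0.08],"spin": 0.083},{"gripper": 0.045,"slide": [-0.003,0.441,0.08],"spin": 0.083},{"gripper": 0.045,"slide": [-0.003,0.441,0.08],"spin": 0.083},{"gripper": 0.045,"slide": [-0.003,0.441,0.08],"spin": 0.083},{"gripper": 0.045,"slide": [-0.003,0.441,0.08],"spin": 0.083}]}}

```text
time_s: 6.7
ee_pos: [0.5254, 0.2, 0.3634]
eef_rot: [3.141, 0.001, 3.059]
force: [1.0, -0.6, -0.2]
grip_width: 0.0451
grip_force: 0.0
```

>>> {"method": "jog_arm", "body": {"rows": [{"gripper": 0.045,"slide": [0,0,0],"spin": 0},{"gripper": 0.045,"slide": [0,0,0],"spin": 0}]}}

```text
time_s: 6.9
ee_pos: [0.5257, 0.1986, 0.3633]
eef_rot: [-3.141, -0.0, 3.061]
force: [0.0, -0.5, 1.1]
grip_width: 0.0449
grip_force: 0.0
```

>>> {"method": "jog_arm", "body": {"rows": [{"gripper": 0.045,"slide": [0.003,0.0458,0],"spin": 0},{"gripper": 0.045,"slide": [0.003,0.0458,0.04],"spin": 0},{"gripper": 0.045,"slide": [0.003,0.0458,0.08],"spin": 0},{"gripper": 0.045,"slide": [0.003,0.0458,0.115],"spin": 0},{"gripper": 0.045,"slide": [0.003,0.0458,0.135],"spin": 0},{"gripper": 0.045,"slide": [0.003,0.0458,0.15],"spin": 0},{"gripper": 0.045,"slide": [0.003,0.0458,0.15],"spin": 0},{"gripper": 0.045,"slide": [0.003,0.0458,0.15],"spin": 0}]}}

```text
time_s: 7.7
ee_pos: [0.5273, 0.2433, 0.2145]
eef_rot: [3.141, 0.001, 3.058]
force: [0.5, -1.2, 0.0]
grip_width: 0.0451
grip_force: 0.0
```

```bash
python3 - <<'E'
from h import *
p,d=cams.camera("side");save("s4",cv2.resize(p[130:290,180:380],None,fx=3.5,fy=3.5))
E
```

```text
(no output)
```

View pics/s4.png

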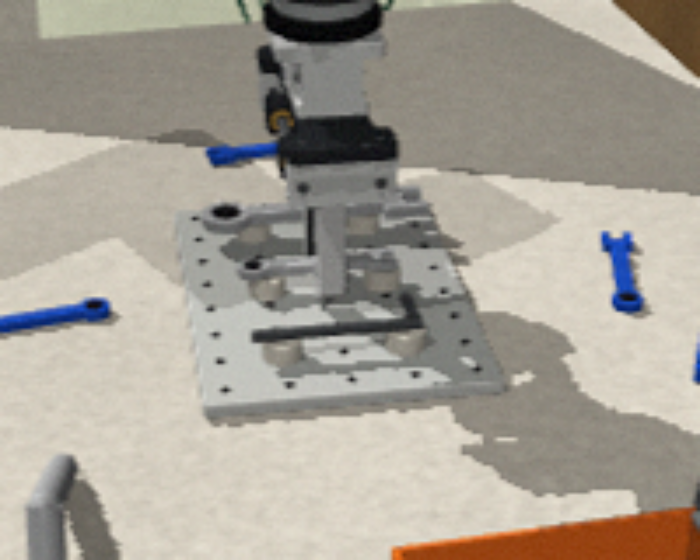

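The finger (crop 330,250) sits between the two pegs and straddles the spanner's shank. I'll close with 20 N.

>>> {"method": "jog_arm", "body": {"rows": [{"gripper": 0.004,"slide": [0,0,0.001],"spin": 0},{"gripper": 0.004,"slide": [0,0,0.001],"spin": 0},{"gripper": 0.004,"slide": [0,0,0.001],"spin": 0},{"gripper": 0.004,"slide": [0,0,0.001],"spin": 0},{"gripper": 0.004,"slide": [0,0,0.001],"spin": 0},{"gripper": 0.004,"slide": [0,0,0.001],"spin": 0},{"gripper": 0.004,"slide": [0,0,0.001],"spin": 0}], "squeeze": 20}}

```text
time_s: 8.45
ee_pos: [0.5268, 0.2438, 0.2126]
eef_rot: [3.141, 0.0, 3.059]
force: [-0.6, 0.3, 2.9]
grip_width: 0.0117
grip_force: 20.0
```

>>> {"method": "jog_arm", "body": {"rows": [{"gripper": 0.004,"slide": [0,0,-0.02],"spin": 0},{"gripper": 0.004,"slide": [0,0,-0.05],"spin": 0},{"gripper": 0.004,"slide": [0,0,-0.09],"spin": 0},{"gripper": 0.004,"slide": [0,0,-0.14],"spin": 0},{"gripper": 0.004,"slide": [0,0,-0.14],"spin": 0}]}}

```text
time_s: 8.95
ee_pos: [0.5272, 0.2439, 0.359]
eef_rot: [3.137, 0.009, 3.059]
force: [-1.1, -0.0, 0.4]
grip_width: 0.0119
grip_force: 20.0
```

>>> {"method": "jog_arm", "body": {"rows": [{"gripper": 0.004,"slide": [-0.067,-0.435,0],"spin": 0},{"gripper": 0.004,"slide": [-0.067,-0.435,0],"spin": 0},{"gripper": 0.004,"slide": [-0.067,-0.435,0],"spin": 0},{"gripper": 0.004,"slide": [-0.067,-0.435,0],"spin": 0},{"gripper": 0.004,"slide": [-0.067,-0.435,0],"spin": 0},{"gripper": 0.004,"slide": [-0.067,-0.435,0],"spin": 0},{"gripper": 0.004,"slide": [-0.067,-0.435,0],"spin": 0},{"gripper": 0.004,"slide": [-0.067,-0.435,0],"spin": 0}]}}

```text
time_s: 9.75
ee_pos: [0.5544, -0.1573, 0.3517]
eef_rot: [3.141, -0.001, 3.059]
force: [0.7, -0.1, -0.3]
grip_width: 0.0118
grip_force: 20.0
```

>>> {"method": "jog_arm", "body": {"rows": [{"gripper": 0.004,"slide": [0,0,0],"spin": 0},{"gripper": 0.004,"slide": [0,0,0],"spin": 0}]}}

```text
time_s: 9.95
ee_pos: [0.5545, -0.1561, 0.3514]
eef_rot: [3.141, -0.001, 3.057]
force: [-0.1, 0.4, -0.7]
grip_width: 0.0116
grip_force: 20.0
```

```bash
python3 - <<'E'
from h import *
p,d=cams.camera("side");save("side5",p)
p,d=cams.camera("top");w=cloud("top",d);m=(p[...,0]>120)&(p[...,2]<60)&(w[...,2]>.03);q=w[m]
print(len(q),np.percentile(q,[1,99],axis=0).round(3))
print(telemetry.get_obs()["force"])
E
```

```text
266 [[ 0.412 -0.211  0.039]
 [ 0.638  0.133  0.943]]
[ 0.11677605 -0.41335631 -1.29744558]
```

View pics/side5.png

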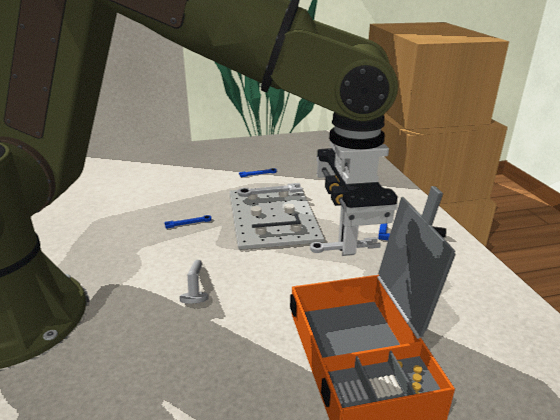

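The flap leans back and the spanner hangs level. I'll finish centring and lower it into the well. The fingertips reach about 10 mm below the spanner, so I'll stop with them just above the floor.

>>> {"method": "jog_arm", "body": {"rows": [{"gripper": 0.004,"slide": [-0.005,-0.04,0],"spin": 0},{"gripper": 0.004,"slide": [-0.005,-0.04,0.02],"spin": 0},{"gripper": 0.004,"slide": [-0.005,-0.04,0.055],"spin": 0},{"gripper": 0.004,"slide": [-0.005,-0.04,0.09],"spin": 0},{"gripper": 0.004,"slide": [-0.005,-0.04,0.115],"spin": 0},{"gripper": 0.004,"slide": [-0.005,-0.04,0.135],"spin": 0},{"gripper": 0.004,"slide": [-0.005,-0.04,0.145],"spin": 0},{"gripper": 0.004,"slide": [-0.005,-0.04,0.145],"spin": 0}]}}

```text
time_s: 10.85
ee_pos: [0.5564, -0.1945, 0.2065]
eef_rot: [3.141, -0.002, 3.06]
force: [0.1, -0.9, -1.0]
grip_width: 0.012
grip_force: 20.0
```

>>> {"method": "jog_arm", "body": {"rows": [{"gripper": 0.004,"slide": [0,0,0],"spin": 0},{"gripper": 0.004,"slide": [0,0,0],"spin": 0}]}}

```text
time_s: 11.05
ee_pos: [0.5567, -0.1954, 0.2087]
eef_rot: [-3.141, 0.002, 3.059]
force: [-0.1, -0.5, 0.2]
grip_width: 0.0115
grip_force: 20.0
```

>>> {"method": "jog_arm", "body": {"rows": [{"gripper": 0.004,"slide": [0,0,0.002],"spin": 0},{"gripper": 0.045,"slide": [0,0,0.002],"spin": 0},{"gripper": 0.045,"slide": [0,0,0.002],"spin": 0},{"gripper": 0.045,"slide": [0,0,0.002],"spin": 0},{"gripper": 0.045,"slide": [0,0,0.002],"spin": 0},{"gripper": 0.045,"slide": [0,0,-0.03],"spin": 0},{"gripper": 0.045,"slide": [0,0,-0.08],"spin": 0},{"gripper": 0.045,"slide": [0,0,-0.13],"spin": 0}]}}

```text
time_s: 11.85
ee_pos: [0.5562, -0.1954, 0.3387]
eef_rot: [3.141, -0.001, 3.059]
force: [0.5, 0.6, -0.1]
grip_width: 0.0452
grip_force: 0.0
```

>>> {"method": "jog_arm", "body": {"rows": [{"gripper": 0.045,"slide": [0.05,0.05,-0.03],"spin": 0},{"gripper": 0.045,"slide": [0.08,0.3,-0.03],"spin": 0},{"gripper": 0.045,"slide": [0.08,0.3,-0.03],"spin": 0},{"gripper": 0.045,"slide": [0.08,0.3,-0.03],"spin": 0},{"gripper": 0.045,"slide": [0.08,0.3,-0.03],"spin": 0},{"gripper": 0.045,"slide": [0.08,0.3,-0.03],"spin": 0},{"gripper": 0.045,"slide": [0.08,0.3,-0.03],"spin": 0},{"gripper": 0.045,"slide": [0.08,0.3,-0.03],"spin": 0}]}}

```text
time_s: 12.65
ee_pos: [0.5011, 0.1124, 0.3677]
eef_rot: [3.141, 0.0, 3.062]
force: [-0.3, -0.5, 0.0]
grip_width: 0.0452
grip_force: 0.0
```

```bash
python3 - <<'E'
from h import *
p,d=cams.camera("top");p2,_=cams.camera("side");w=cloud("top",d)
a=cv2.resize(p[140:270,365:525],(480,390));b=cv2.resize(p2[170:420,240:480],(300,312))
c=np.zeros((390,780,3),np.uint8);c[:,:480]=a;c[:312,480:]=b;save("fin",c)
q=w[160:270,380:530].reshape(-1,3);k=(abs(q[:,0]-.556)<.065)&(abs(q[:,1]+.195)<.06)&(q[:,2]>.0075)&(q[:,2]<.05);q=q[k]
print(len(q),cv2.minAreaRect((q[:,:2]*1000).astype(np.float32)),np.percentile(q[:,2],[5,50,95]))
E
```

```text
274 ((553.276123046875, -199.26730346679688), (103.9153060913086, 116.77873229980469), 80.8666000366211) [0.00781787 0.00990465 0.01279649]
```

View pics/fin.png

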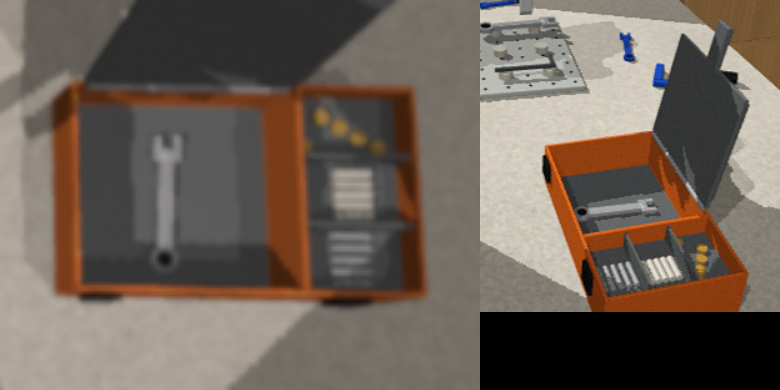

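The spanner lies flat on the well floor (crop 165,200, top at z≈0.011), the flap leans back open and the gripper is clear.

```bash
python3 -c "
from station import workorder
print(workorder.hand_in())"
```

```text
the job is handed in; nothing more can be done
None
```

The job is handed in at about 13 s: the flap leans back open past upright, and the small spanner lies flat on the floor of the compartment it covered; no verdict was returned.

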